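Slide a pipette holder onto the slanted rail and hang the pipette in it

ROBOT

A 7-joint arm with a two-finger parallel gripper is mounted at the origin on the work surface. World frame = base frame: x ahead of the robot, y to its left, z up, the work surface at z = 0. Lengths are in m, angles in rad, forces in N, time in s.
With the tool pointing down it reaches from about 0.35 to 0.9 m from the base axis. Payload 8.1 kg.
Tool frame: the origin (TCP) lies midway between the tips of the shut fingers; the grasp point (between the pads) lies 19 mm behind it; z points along the fingers, y is the line along which they close (so a half turn about z gives the same grasp; the last joint's range is limited). The gripper opens to 92 mm and grips with 3 to 60 N. Pads are 19 mm wide; open, the fingers measure 130 mm over their backs; the gripper's body (75 mm by 190 mm) begins 47 mm behind the grasp point.
Start: joints at [-1.381, 0.434, 0.025, 1.573, -0.012, 1.134, -0.075], TCP at [0.18, 0.598, 0.227] pointing down, gripper open.
Joint ranges: [-2.62, 2.62], [-0.44, 2.09], [-1.27, 1.32], [0.08, 2.57], [-1.32, 4.46], [0.12, 2], [-2.74, 2.74]. Speed limits (rad/s): [2.22, 2.22, 3.01, 3.01, 3.14, 3.14, 3.14].

INTERFACE

Orientations are given as a rotation vector (axis times angle).
In Python, from cell import arm gives the robot as it stands.
- The arm moves only by the tool arm_command, never from a script. Its arguments are lists of equal length, an entry for each row: "dp": the shift along the tool's x, y, z in units of 25 mm (1.0 is 25 mm), a list of three; "angular": the turn, a rotation vector about the tool's x, y, z in units of 0.15 rad (1.0 is 0.15 rad), a list of three; "claw": the opening, from 0 (shut) to 1 (fully open). In form: {"dp": [[x, y, z], ...], "angular": [[rx, ry, rz], ...], "claw": [claw, ...]}. A call has 1 to 10 rows; each row shifts and turns the commanded pose from where the row before left it, along the tool's axes as they then stand; what a row does not reach is not made up. A row lasts 1/10 s, in which the tool goes at most 50 mm and 8.59 degrees, less where a joint would pass 70% of its speed; a pose out of reach is approached as far as the arm can. A call with a number of a shift or a turn outside -1 to 1 is refused whole. A call with a gripper value outside its range is refused whole. The fingers move at their own pace and stop on an object; "force" is the grip in N (left out, the last holds). Time passes only in rows, so rows that do not move let the fingers close. It gives the time, the measured TCP pose, the force, the opening and the grip force at its end, in the units of the state.
- arm.observe(): the state, without advancing time (a new reading comes with each control period).
- arm.get_image(name): name is "scene" or "top" or "wrist"; returns a dict with "frame" (400x640x3 uint8, red, green, blue), "z_map" (400x640 float32, m along the optical axis (not along the pixel's ray), 0 where there is no reading), "K" (3x3 intrinsics, pixels), "R" (3x3) and "t" (3): a world point X has camera coordinates R X + t. Camera axes: x right, y down, z forward; pixel columns grow to the right and rows downward; lengths in m; the calibration is good to about 2 mm. A picture is of the moment at which its call begins.
- arm.sign_off(): hands the job in; it is judged then, once.
The state is a dict: "clock": time; "joints": joint angles; "dq": joint speeds; "joint_efforts": joint torques, N m; "position": TCP position; "ee_rot": TCP orientation; "force": force on the tool from outside, world axes, zero at the start; "ft_torque": the same for the moment, N m; "width": opening from 0.0 (shut) to 1.0 (fully open); "gripper_force": force on a finger pad.
Only numpy, scipy, OpenCV 4.12 (cv2) and the standard library are available. Lean on these libraries where they do the work, as an engineer would, in place of code of your own. Each camera call takes 0.05 s, during which the arm holds its last target. There are 200 camera calls.

TASK

Fit the loose pipette holder onto the slanted rail: enter its foot at the rail's open end and slide it along until it is fully home against the stop. Then take the pipette out of the parking post and hang it upright in the holder's fork, its collar resting down on both prongs, and let go. Do not knock the other things on the bench about.

Things in the scene. Friction and masses are not known exactly. Their poses are not given: they have to be found in the camera images.
- rail: Aluminium C-channel, 240 mm long, fixed on a white stand. Origin: channel floor, mid-width, at the open end, 130 mm above the bench. y runs level along it to the closed end; z, the way the slot faces, leans 30 deg from vertical, away from the robot; x points across, to the robot and up. Inside 27 wide, 9.5 high; 4 mm lips leave a 14 mm slot, lip tops at z 13.5. Only entry: the open end.
- rail_stop (a point): Centre of the channel floor at the closed end, on the face of the black stop block (y = 240 mm in the rail's axes). The block's top is at z = 19 mm of the rail's axes, the rail is 35 mm wide outside. The stand's base plate (110 x 260 mm, 12 mm high) and two columns are below the rail; the base plate reaches 60 mm out on the side to which the slot leans.
- holder_grip (a point): Loose white pipette holder (about 150 g), standing upright on the bench: centre of its grip block, 48 mm above the foot's underside. Block 16 x 16 mm, 24 to 62 mm above the underside; grip it across y. Axes: z up, y its length, -x the side where the fork sticks out. In the rail its axes match the rail's axes, fork away from the robot.
- holder_foot (a point): Centre of the underside of the holder's steel foot, 48 mm below holder_grip, same axes: two bevelled discs in a row along y, together 46 long, 24 wide, 7.5 mm thick. Neck above it 8 mm wide, 30 long, passes the slot; from 17 to 24 mm up a saddle 30 x 44 mm stays outside. Fitted, the foot slides on the channel floor; home, this point is 217 mm from the open end, 23 mm from the stop.
- holder_seat (a point): Middle of the holder's fork on its prongs' top, where a hung pipette's collar is centred: x -46, z 48.7 mm from holder_foot. The fork rises 36 deg in the holder's axes; in the rail it opens away from the robot, level, as the loose fit sags 6 deg once let go. Prongs 22 mm apart inside, 8 wide, 6 thick; 22 to 25 mm before this point each has a lug 7 mm high; the gap's closed end is 12 mm behind.
- pipette_grip (a point): Pipette (201 mm, about 90 g) standing upright in the post: point on its axis, 163 mm above the nozzle's end, in the round white handle (28 mm across, from 50 mm below to 22 mm above this point). z up. A finger rest 10 mm wide sticks out 33 mm from the axis at -x, 13 to 19 mm above this point: grip across y. The plunger ends 38 mm above it.
- pipette_seat (a point): Centre of the underside of the pipette's grey collar (32 mm across), 58 mm below pipette_grip. The shaft below it is 16 mm across for 60 mm, then a thin nozzle of 45 mm. In the post the collar rests on the post's top.
- post: Grey parking post fixed on the bench, 34 x 34 mm and 110 mm high, on a foot 80 x 80 x 4 mm; the pipette stands in its upright 20 mm hole, with the collar on the post's top, so it has to be lifted 105 mm to come clear. Origin: centre of its underside.
- tipbox: Bystander: pipette tip box, 85 x 120 x 56 mm. Origin: centre of its underside.
- tuberack: Bystander: white tube rack, 70 x 110 x 30 mm. Origin: centre of its underside.
- reagent: Bystander: white reagent bottle with blue cap, 84 mm across, 170 mm high. Origin: centre of its underside.
- beaker: Bystander: glass beaker, 70 mm across, 90 mm high. Origin: centre of its underside.
- timer: Bystander: flat bench timer, 65 x 65 x 18 mm. Origin: centre of its underside.
- jar: Bystander: amber jar, 60 mm across, 80 mm high. Origin: centre of its underside.
There are look-alikes about, which are no part of the job. Leave any green look-alike of the part that bears pipette_grip alone.

How it is judged:
By the outcome, as a careful person would: the job done as asked, in the order asked, and still so for the second after the job is handed in, with the robot touching nothing.
It also fails if it takes over 72 s, if anything falls off the work surface, if the arm or the gripper's body presses on something with over 40 N, if the wrist force passes 120 N, or if a joint passes its speed limit or range.

## Working session

There is one attempt and no reset: what is moved stays moved. The work goes in short steps, Python scripts to look and compute and a tool call to move; the robot and the scene stay as the last step left them, time stands still between calls to the robot, and variables do not carry over. Pictures are saved under pics/ and viewed, at most 10 in all, crops included, and the job is handed in when it is done.

Besides the shell and the picture viewer there is one more tool, called after ">>>" by a JSON object that holds its "method" and its "body", one argument or row to a line. arm_command: Moves the arm, as the interface text tells. Its arguments: {"type":"object","properties":{"dp":{"type":"array","items":{"type":"array","items":{"type":"number"}}},"angular":{"type":"array","items":{"type":"array","items":{"type":"number"}}},"claw":{"type":"array","items":{"type":"number"}},"force":{"type":"number"}},"required":["dp","angular","claw"]}

```bash
mkdir -p pics; cat > h.py <<'E'
import numpy as np, cv2
from cell import arm
from scipy.spatial.transform import Rotation as Ro
def grab(n,save=None):
    d=arm.get_image(n)
    np.savez(f'{n}.npz',**d)
    if save: cv2.imwrite(f'pics/{save}.png',cv2.cvtColor(d['frame'],cv2.COLOR_RGB2BGR))
    return d
def load(n): return dict(np.load(f'{n}.npz'))
def cloud(d):
    z=d['z_map'];v,u=np.mgrid[:z.shape[0],:z.shape[1]]
    p=np.stack([u,v,np.ones_like(u)],-1)@np.linalg.inv(d['K']).T*z[...,None]
    W=(p-d['t'])@d['R']; W[z==0]=np.nan
    return W
E
python3 - <<'E'
from h import *
for n in ['scene','top']:
    d=grab(n,n+'0'); print(n,d['K'].ravel().round(1),d['R'].round(3).tolist(),d['t'].round(3))
    C=-d['R'].T@d['t'];print('cam',C)
s=arm.observe();print({k:np.round(v,3) for k,v in s.items()})
E
```

```text
scene [386.8   0.  316.6   0.  386.8 191.8   0.    0.    1. ] [[0.551, 0.835, -0.007], [0.541, -0.363, -0.759], [-0.636, 0.414, -0.651]] [-0.308 -0.194  1.557]
cam [ 1.26375896 -0.4582092   0.8650484 ]
top [363.9   0.  320.    0.  363.9 197.3   0.    0.    1. ] [[0.0, -1.0, -0.025], [-0.998, 0.001, -0.069], [0.069, 0.025, -0.997]] [0.003 0.563 1.151]
cam [ 0.48224245 -0.02648168  1.18681763]
{'clock': np.float64(0.1), 'joints': array([-1.381,  0.435,  0.025,  1.574, -0.012,  1.134, -0.075]), 'dq': array([-0.001, -0.001, -0.   , -0.001, -0.002,  0.   ,  0.001]), 'joint_efforts': array([ 3.0000e-03, -6.6912e+01,  9.8700e-01, -3.1514e+01, -6.1000e-02,
        3.7000e-02,  0.0000e+00]), 'position': array([0.18 , 0.598, 0.226]), 'ee_rot': array([-4.580e-01, -3.108e+00,  2.000e-03]), 'force': array([ 0.345,  0.948, -1.24 ]), 'ft_torque': array([-0.022, -0.063,  0.031]), 'gripper_force': np.float64(0.0), 'width': np.float64(0.997)}
```

View pics/scene0.png

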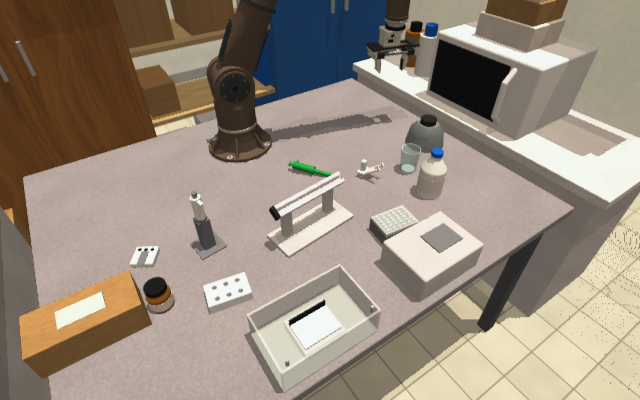

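View pics/top0.png

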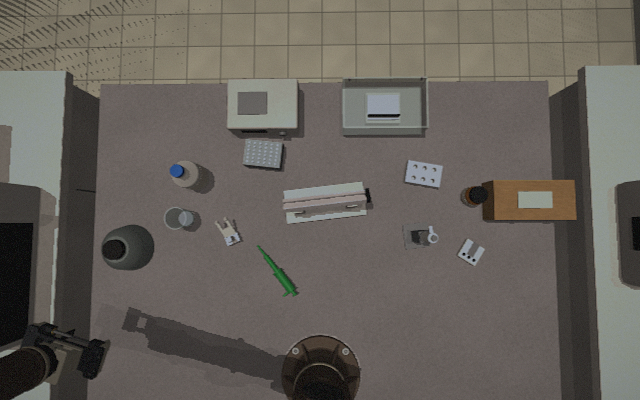

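Scene: the rail runs from its open end at (343,180) to the black stop (275,212). The holder is at (370,168), the pipette in its post at (200,215), and the green look-alike at (310,168). Top: open end (285,205), stop (367,195), holder (229,230), post (420,237).

```bash
python3 - <<'E'
from h import *
for n,boxes in {'top':dict(rail=(275,375,175,225),holder=(212,244,213,248),post=(400,442,222,254)),'scene':dict(rail=(260,358,165,255),holder=(352,388,155,184),post=(185,230,185,258))}.items():
    d=load(n);W=cloud(d);f=d['frame']
    for k,(a,b,c,e) in boxes.items():
        P=W[c:e,a:b].reshape(-1,3);C=f[c:e,a:b].reshape(-1,3).astype(int)
        g=~np.isnan(P[:,0]);P=P[g];C=C[g]
        print(n,k,'table z',np.median(P[:,2]).round(4),'max',np.percentile(P[:,2],[95,99,100]).round(4))
        if k=='rail':
            m=(P[:,2]>.1)&(P[:,2]<.2);Q=P[m]
            xy=Q[:,:2];mu=xy.mean(0);_,_,V=np.linalg.svd(xy-mu,full_matrices=False)
            ax=V[0]*(-np.sign(V[0,1]));t=(xy-mu)@ax
            print(' axis',ax.round(4),'ends',(mu+ax*t.min()).round(4),(mu+ax*t.max()).round(4),'len',np.ptp(t).round(4))
            dk=Q[C[m].max(1)<60];print(' dark',dk.mean(0).round(4),dk.min(0).round(4),dk.max(0).round(4),len(dk))
        elif k=='holder':
            for lo,hi in [(.004,.02),(.02,.045),(.045,.058),(.058,.07),(.07,.12)]:
                m=(P[:,2]>lo)&(P[:,2]<hi)
                if m.sum():print(' ',lo,m.sum(),P[m].mean(0).round(4),P[m].min(0).round(4),P[m].max(0).round(4))
        else:
            for lo,hi in [(.05,.1),(.105,.115),(.12,.16),(.16,.19),(.19,.21),(.21,.25)]:
                m=(P[:,2]>lo)&(P[:,2]<hi)
                if m.sum():print(' ',lo,m.sum(),P[m].mean(0).round(4),P[m].min(0).round(4),P[m].max(0).round(4))
ims=[]
for n,(a,b,c,e) in [('top',(205,255,205,255)),('scene',(345,395,145,190)),('top',(395,445,220,260)),('scene',(180,235,185,240))]:
    ims.append(cv2.resize(load(n)['frame'][c:e,a:b,::-1],(390,290),interpolation=cv2.INTER_CUBIC))
cv2.imwrite('pics/crops.png',np.vstack([np.hstack(ims[:2]),np.hstack(ims[2:])]))
E
```

```text
top rail table z 0.0099 max [0.147  0.1508 0.1563]
 axis [ 0.1184 -0.993 ] ends [0.5299 0.1082] [ 0.5596 -0.1416] len 0.2515
 dark [ 0.5581 -0.1266  0.1436] [ 0.5102 -0.1416  0.1021] [0.5821 0.0705 0.1563] 55
top holder table z 0.0011 max [0.0557 0.0655 0.0691]
  0.004 37 [0.4476 0.2946 0.0087] [0.4157 0.2529 0.0042] [0.5099 0.356  0.0199]
  0.02 192 [0.4451 0.2903 0.0304] [0.4104 0.2614 0.0207] [0.4775 0.3203 0.0445]
  0.045 50 [0.4696 0.3021 0.0508] [0.4244 0.2764 0.045 ] [0.4962 0.3263 0.0571]
  0.058 51 [0.4546 0.2959 0.0627] [0.422  0.277  0.0583] [0.4992 0.3292 0.0691]
top post table z 0.0026 max [0.1892 0.2063 0.2093]
  0.05 55 [ 0.444  -0.2918  0.0754] [ 0.4227 -0.3187  0.05  ] [ 0.4601 -0.2861  0.0999]
  0.105 38 [ 0.4437 -0.2956  0.1099] [ 0.4254 -0.3162  0.1058] [ 0.4577 -0.2867  0.115 ]
  0.12 36 [ 0.4438 -0.2942  0.1377] [ 0.4305 -0.3102  0.1203] [ 0.4554 -0.2899  0.1584]
  0.16 89 [ 0.4494 -0.2996  0.1834] [ 0.4287 -0.3193  0.1604] [ 0.4729 -0.2908  0.1898]
  0.19 53 [ 0.4418 -0.3036  0.1998] [ 0.4299 -0.3183  0.1901] [ 0.4568 -0.2911  0.2093]
scene rail table z 0.0027 
[... 359 characters left out ...]
.4164 0.2576 0.0202] [0.4777 0.3119 0.045 ]
  0.045 40 [0.4621 0.2904 0.0518] [0.4269 0.2726 0.0452] [0.4956 0.3214 0.0574]
  0.058 41 [0.4644 0.2961 0.0629] [0.4239 0.2724 0.0583] [0.5023 0.3268 0.0698]
scene post table z 0.0019 max [0.1653 0.1962 0.2085]
  0.05 195 [ 0.455  -0.3108  0.0759] [ 0.4256 -0.327   0.0501] [ 0.4623 -0.2896  0.1   ]
  0.105 57 [ 0.4528 -0.3101  0.1101] [ 0.4262 -0.3267  0.1051] [ 0.4619 -0.2898  0.1147]
  0.12 118 [ 0.4525 -0.3107  0.1398] [ 0.4417 -0.3224  0.1202] [ 0.459  -0.2949  0.1596]
  0.16 107 [ 0.4544 -0.3108  0.1788] [ 0.4291 -0.3225  0.16  ] [ 0.4758 -0.2957  0.19  ]
  0.19 70 [ 0.4453 -0.3083  0.1978] [ 0.4323 -0.3203  0.1901] [ 0.4553 -0.2949  0.2085]
```

View pics/crops.png

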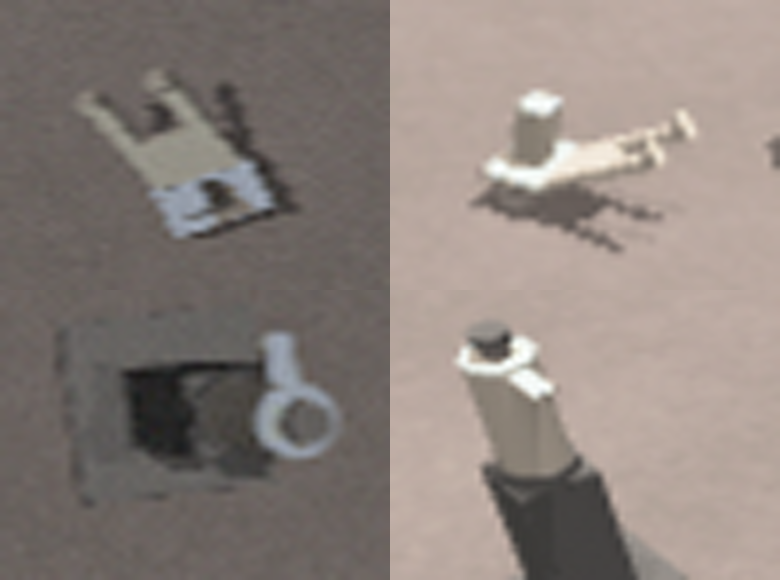

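The crops show the holder with its fork pointing away (+x,+y), its saddle at about top (232,239) and its prong tips at about (220,220). The pipette's finger rest points to +x (up) from its axis at about top (433,238). Next I fit the rail and work out the move above the holder.

```bash
cat >> h.py <<'E'
def frame_z_y(z,y):
    z=np.array(z,float);z/=np.linalg.norm(z);y=np.array(y,float);y-=y@z*z;y/=np.linalg.norm(y)
    return np.c_[np.cross(y,z),y,z]
def cur():
    s=arm.observe();return np.array(s['position']),Ro.from_rotvec(s['ee_rot']).as_matrix(),s
def plan(p,R):
    """print remaining turn (tool axes, units) and shift in the tool axes now / after the turn"""
    p0,R0,s=cur()
    a=[Ro.from_matrix(R0.T@Q).as_rotvec()/.15 for Q in (R,R@np.diag([-1,-1,1]))]
    for w,Q in zip(a,(R,R@np.diag([-1,-1,1]))):
        print('turn',w.round(2),'shift now',(R0.T@(p-p0)/.025).round(2),'shift after turn',(Q.T@(p-p0)/.025).round(2))
    print('t',s['clock'],'pos',p0.round(4),'R',R0.round(3).tolist(),'q',np.round(s['joints'],2),'F',np.round(s['force'],1),'w',s['width'],s['gripper_force'])
E
python3 - <<'E'
from h import *
for n,(a,b,c,e) in {'top':(275,375,175,225),'scene':(260,358,165,255)}.items():
    d=load(n);W=cloud(d);P=W[c:e,a:b].reshape(-1,3);C=d['frame'][c:e,a:b].reshape(-1,3).max(-1)
    m=(P[:,2]>.1)&(P[:,2]<.17);P=P[m];C=C[m]
    ax=np.array([.121,-.9927,0]);nn=np.array([.9927,.121,0]);zr=.5*nn+np.array([0,0,.866]);xr=-.866*nn+np.array([0,0,.5])
    q=np.c_[P@xr,P@ax,P@zr];h,ed=np.histogram(q[:,2],np.arange(.3,.45,.002));print(n,[(round(ed[i],3),h[i]) for i in np.flatnonzero(h>15)])
    k=np.argmax(np.where(ed[:-1]>ed[np.flatnonzero(h>15)[-1]]-.012,h,0)) ;sel=abs(q[:,2]-ed[k]-.001)<.0035
    print(' lip z',np.median(q[sel,2]),'x range',np.percentile(q[sel,0],[1,5,50,95,99]).round(4),'y',np.percentile(q[sel,1],[.5,99.5]).round(4),sel.sum())
    dk=C<70;print(' dark y',np.percentile(q[dk,1],[5,25,50,95]).round(4),'z',np.percentile(q[dk,2],[50,95,99]).round(4))
    # plane normal check
    Q=P[sel];_,_,V=np.linalg.svd(Q-Q.mean(0),full_matrices=False);print(' V',V.round(3).tolist())
plan(np.array([.45,.29,.25]),frame_z_y([0,0,-1],[.51,-.86,0]))
E
```

```text
top [(np.float64(0.376), np.int64(25)), (np.float64(0.378), np.int64(84)), (np.float64(0.38), np.int64(163)), (np.float64(0.382), np.int64(92)), (np.float64(0.384), np.int64(52)), (np.float64(0.386), np.int64(32)), (np.float64(0.388), np.int64(34)), (np.float64(0.39), np.int64(74)), (np.float64(0.392), np.int64(197)), (np.float64(0.394), np.int64(262)), (np.float64(0.396), np.int64(112)), (np.float64(0.398), np.int64(30))]
 lip z 0.39455142489400913 x range [-0.4188 -0.4166 -0.3949 -0.3826 -0.3813] y [-0.0426  0.2058] 603
 dark y [0.1456 0.1999 0.2027 0.207 ] z [0.3989 0.4022 0.4025]
 V [[-0.115, 0.993, -0.001], [-0.863, -0.099, 0.496], [-0.492, -0.058, -0.868]]
scene [(np.float64(0.378), np.int64(63)), (np.float64(0.38), np.int64(149)), (np.float64(0.382), np.int64(122)), (np.float64(0.384), np.int64(38)), (np.float64(0.386), np.int64(16)), (np.float64(0.39), np.int64(42)), (np.float64(0.392), np.int64(138)), (np.float64(0.394), np.int64(215)), (np.float64(0.396), np.int64(156)), (np.float64(0.398), np.int64(66)), (np.float64(0.4), np.int64(19))]
 lip z 0.39510122329196734 x range [-0.4177 -0.417  -0.4056 -0.3835 -0.3823] y [-0.0388  0.2125] 557
 dark y [0.2033 0.2067 0.2101 0.2126] z [0.3974 0.4017 0.4038]
 V [[0.118, -0.993, 0.002], [0.858, 0.101, -0.503], [-0.499, -0.061, -0.864]]
turn [-0.000e+00  1.000e-02  1.542e+01] shift now [-13.88  -8.68  -0.94] shift after turn [ 2.99 16.1  -0.96]
turn [-0.01 -0.   -5.52] shift now [-13.88  -8.68  -0.94] shift after turn [ -2.99 -16.1   -0.96]
t 0.1 pos [0.1803 0.598  0.226 ] R [[-0.957, 0.289, -0.0], [0.289, 0.957, -0.001], [-0.0, -0.001, -1.0]] q [-1.38  0.44  0.02  1.57 -0.01  1.13 -0.08] F [ 0.3  0.9 -1.2] w 0.9973091304551593 0.0
```

>>> {"method": "arm_command", "body": {
  "dp": [
    [-1, -0.62, -0.2],
    [-1, -0.62, -0.2],
    [-1, -0.62, -0.2],
    [-1, -0.62, -0.2],
    [-1, -0.62, -0.1],
    [-1, -0.62, 0],
    [-1, -0.62, 0],
    [-1, -0.62, 0],
    [-1, -0.62, 0],
    [-1, -0.62, 0]
  ],
  "angular": [
    [0, 0, 0],
    [0, 0, 0],
    [0, 0, 0],
    [0, 0, 0],
    [0, 0, 0],
    [0, 0, 0],
    [0, 0, 0],
    [0, 0, 0],
    [0, 0, 0],
    [0, 0, 0]
  ],
  "claw": [1, 1, 1, 1, 1, 1, 1, 1, 1, 1]
}}

```text
clock: 1.1
position: [0.3755, 0.3766, 0.249]
ee_rot: [-0.458, -3.108, 0.001]
force: [0.4, -0.8, 0.0]
width: 1.0
gripper_force: 0.0
```

>>> {"method": "arm_command", "body": {
  "dp": [
    [-1, -0.62, 0],
    [-1, -0.62, 0],
    [-1, -0.62, 0],
    [-0.9, -0.62, 0],
    [0, 0, 0],
    [0, 0, 0],
    [0, 0, 0],
    [0, 0, 0],
    [0, 0, 0],
    [0, 0, 0]
  ],
  "angular": [
    [0, 0, 0],
    [0, 0, 0],
    [0, 0, 0],
    [0, 0, 0],
    [0, 0, -0.92],
    [0, 0, -0.92],
    [0, 0, -0.92],
    [0, 0, -0.92],
    [0, 0, -0.92],
    [0, 0, -0.92]
  ],
  "claw": [1, 1, 1, 1, 1, 1, 1, 1, 1, 1]
}}

```text
clock: 2.1
position: [0.4502, 0.2901, 0.2489]
ee_rot: [0.839, -3.027, 0.0]
force: [1.2, 0.6, -0.3]
width: 0.998
gripper_force: 0.0
```

```bash
python3 - <<'E'
from h import *
d=grab('wrist','w1');print((-d['R'].T@d['t']).round(4),d['R'].round(2).tolist());p,R,s=cur();print(p,s['clock'],R.round(3).tolist())
W=cloud(d);P=W.reshape(-1,3)
for lo,hi in [(.015,.028),(.045,.058),(.058,.066)]:
    m=(P[:,2]>lo)&(P[:,2]<hi)&(abs(P[:,0]-.45)<.08)&(abs(P[:,1]-.29)<.08)
    print(lo,m.sum(),P[m].mean(0).round(4),P[m].min(0).round(4),P[m].max(0).round(4)) if m.sum() else 0
E
```

```text
[0.3811 0.2485 0.4064] [[-0.51, 0.86, 0.0], [0.82, 0.49, 0.3], [0.25, 0.15, -0.96]]
[0.45028973 0.29005443 0.24890688] 2.15 [[-0.853, -0.522, -0.0], [-0.522, 0.853, -0.001], [0.001, -0.0, -1.0]]
0.015 924 [0.4292 0.2834 0.024 ] [0.4071 0.2581 0.0173] [0.4549 0.3096 0.028 ]
0.045 348 [0.4709 0.3026 0.0517] [0.4188 0.2738 0.045 ] [0.4988 0.3254 0.058 ]
0.058 360 [0.4431 0.29   0.0613] [0.4188 0.2739 0.0581] [0.4991 0.3283 0.0657]
```

View pics/w1.png

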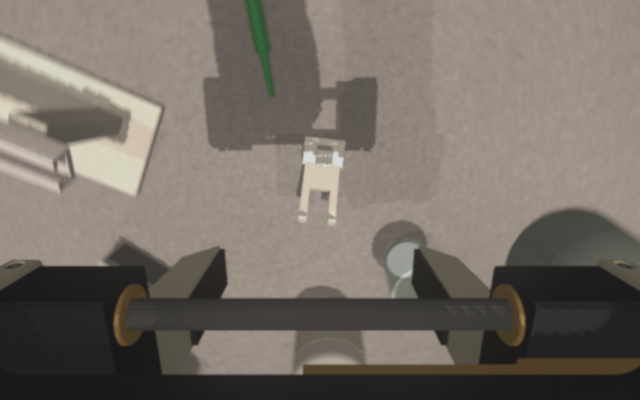

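The wrist view shows the holder at (322,150–225): block at (323,157), prong tips at (303,218) and (332,220), with nothing between it and the open fingers.

```bash
cat > m.py <<'E'
from h import *
d=load('wrist');P=cloud(d).reshape(-1,3);P=P[(abs(P[:,0]-.455)<.06)&(abs(P[:,1]-.293)<.06)]
b=P[(P[:,2]>.0595)&(P[:,2]<.0645)&(np.hypot(P[:,0]-.428,P[:,1]-.28)<.025)]
s=P[(P[:,2]>.0215)&(P[:,2]<.0265)]
r=cv2.minAreaRect((b[:,:2]*1000).astype('f4'));r2=cv2.minAreaRect((s[:,:2]*1000).astype('f4'));print('block',r,len(b),np.median(b[:,2]),'saddle',r2,len(s))
f=P[(P[:,2]>.03)&(P[:,2]<.06)&(np.hypot(P[:,0]-.43,P[:,1]-.28)>.03)]
# fork: axis of symmetry from far prong tips
mu=f[:,:2].mean(0);print('fork mean',mu)
u,v=None,None
e=np.array([.853,.522]);n=np.array([-.522,.853]);t=f[:,:2]@e;w=f[:,:2]@n
for lo in np.arange(t.min(),t.max(),.008):
    k=(t>=lo)&(t<lo+.008)
    if k.sum()>5:print('t',(lo+.004).round(4),'w mid',((np.percentile(w[k],2)+np.percentile(w[k],98))/2).round(4),'span',np.ptp(np.percentile(w[k],[2,98])).round(4),'z',np.median(f[k,2]).round(4))
E
python3 m.py
```

```text
block ((428.9064025878906, 283.72265625), (15.925332069396973, 15.944767951965332), 23.803577423095703) 267 0.06151358983402913 saddle ((430.24481201171875, 284.402099609375), (32.98320007324219, 44.069007873535156), 23.627429962158203) 835
fork mean [0.46666607 0.30137555]
t 0.5411 w mid 0.0142 span 0.0373 z 0.0359
t 0.5491 w mid 0.0134 span 0.0363 z 0.0398
t 0.5571 w mid 0.0123 span 0.038 z 0.0461
t 0.5651 w mid 0.0112 span 0.0377 z 0.0522
t 0.5731 w mid 0.0101 span 0.0373 z 0.0573
t 0.5811 w mid 0.0106 span 0.0353 z 0.059
```

```bash
python3 -c "
from h import *
plan(np.array([.4293,.2840,.030]),frame_z_y([0,0,-1],[.4019,-.9157,0]))"
```

```text
turn [ 1.000e-02 -0.000e+00 -2.004e+01] shift now [0.84 0.23 8.76] shift after turn [-0.87 -0.12  8.76]
turn [-0.  -0.   0.9] shift now [0.84 0.23 8.76] shift after turn [0.87 0.12 8.76]
t 2.15 pos [0.4503 0.2901 0.2489] R [[-0.853, -0.522, -0.0], [-0.522, 0.853, -0.001], [0.001, -0.0, -1.0]] q [-0.7   0.27  0.04  1.76 -0.01  1.11  1.46] F [-0.2 -1.6 -0. ] w 1.0001448556602566 0.0
```

>>> {"method": "arm_command", "body": {
  "dp": [
    [0.84, 0.23, 0],
    [0, 0, 0],
    [0, 0, 1],
    [0, 0, 1],
    [0, 0, 1],
    [0, 0, 1],
    [0, 0, 1],
    [0, 0, 1],
    [0, 0, 1],
    [0, 0, 0]
  ],
  "angular": [
    [0, 0, 0],
    [0, 0, 0.9],
    [0, 0, 0],
    [0, 0, 0],
    [0, 0, 0],
    [0, 0, 0],
    [0, 0, 0],
    [0, 0, 0],
    [0, 0, 0],
    [0, 0, 0]
  ],
  "claw": [1, 1, 1, 1, 1, 1, 0.9, 0.8, 0.7, 0.6]
}}

```text
clock: 3.15
position: [0.4276, 0.2831, 0.0715]
ee_rot: [0.62, -3.075, 0.004]
force: [-0.8, -0.5, 0.7]
width: 0.701
gripper_force: 0.0
```

>>> {"method": "arm_command", "body": {
  "dp": [
    [0, 0, 0.6],
    [0, 0, 0.6],
    [0, 0, 0.56],
    [0, 0, 0],
    [0, 0, 0],
    [0, 0, 0],
    [0, 0, 0],
    [0, 0, 0],
    [0, 0, 0],
    [0, 0, 0]
  ],
  "angular": [
    [0, 0, 0],
    [0, 0, 0],
    [0, 0, 0],
    [0, 0, 0],
    [0, 0, 0],
    [0, 0, 0],
    [0, 0, 0],
    [0, 0, 0],
    [0, 0, 0],
    [0, 0, 0]
  ],
  "claw": [0.5, 0.5, 0.5, 0.4, 0.3, 0.2, 0.1, 0, 0, 0],
  "force": 45
}}

```text
clock: 4.15
position: [0.4299, 0.2848, 0.031]
ee_rot: [-0.624, 3.078, 0.001]
force: [-1.1, -0.2, 6.9]
width: 0.172
gripper_force: 45.0
```

```bash
cat >> h.py <<'E'
AX=np.array([.1175,-.993,0]);AX/=np.linalg.norm(AX);NN=np.array([-AX[1],AX[0],0])
ZR=.5*NN+np.array([0,0,np.sqrt(.75)]);XR=-np.sqrt(.75)*NN+np.array([0,0,.5])
RR=np.c_[XR,AX,ZR];O=XR*-.400+AX*-.041+ZR*.3813
RT=np.c_[XR,-AX,-ZR]
FOOT=np.array([.0009,0,.031])   # foot in tool frame
def tcp_for_foot(f,R=RT): return O+RR@np.array(f)-R@FOOT
E
python3 - <<'E'
from h import *
# dark-axis check: recompute origin with refined axis from cloud
for n,(a,b,c,e) in {'top':(275,375,175,225),'scene':(260,358,165,255)}.items():
    P=cloud(load(n))[c:e,a:b].reshape(-1,3);P=P[(P[:,2]>.1)&(P[:,2]<.17)];q=P@RR
    s=abs(q[:,2]-.3948)<.004;q=q[s]
    for y0 in (-.03,.05,.13,.19):
        k=abs(q[:,1]-y0)<.02;print(n,y0,np.percentile(q[k,0],[2,98]).round(4),np.median(q[k,2]).round(4))
    print(np.percentile(q[:,1],[.5,99.5]).round(4))
print('O',O.round(4))
plan(tcp_for_foot([0,-.07,.03]),RT)
E
```

```text
top -0.03 [-0.4185 -0.3828] 0.3948
top 0.05 [-0.4179 -0.3812] 0.3945
top 0.13 [-0.4172 -0.3825] 0.3942
top 0.19 [-0.4178 -0.3817] 0.3946
[-0.0443  0.2038]
scene -0.03 [-0.4178 -0.3838] 0.395
scene 0.05 [-0.4176 -0.3829] 0.3953
scene 0.13 [-0.4176 -0.3834] 0.3949
scene 0.19 [-0.4179 -0.3827] 0.3957
[-0.0407  0.2106]
O [0.5285 0.1038 0.1302]
turn [-0.49  3.47  1.84] shift now [-2.8  -5.86 -6.06] shift after turn [-0.71 -4.85 -7.41]
turn [ -4.96  -0.7  -18.46] shift now [-2.8  -5.86 -6.06] shift after turn [ 0.71  4.85 -7.41]
t 4.15 pos [0.4299 0.2848 0.031 ] R [[-0.921, -0.389, 0.001], [-0.389, 0.921, 0.001], [-0.001, 0.0, -1.0]] q [-0.71  0.52  0.03  2.04 -0.03  0.59  1.31] F [-1.1 -0.2  6.9] w 0.17243027777560438 44.999826550483704
```

>>> {"method": "arm_command", "body": {
  "dp": [
    [0, 0, -0.5],
    [0, 0, -1],
    [0, 0, -1],
    [0, 0, -1],
    [0, 0, -1],
    [0, 0, -1],
    [0, 0, -1],
    [0, 0, -1]
  ],
  "angular": [
    [0, 0, 0],
    [0, 0, 0],
    [0, 0, 0],
    [0, 0, 0],
    [0, 0, 0],
    [0, 0, 0],
    [0, 0, 0],
    [0, 0, 0]
  ],
  "claw": [0, 0, 0, 0, 0, 0, 0, 0]
}}

```text
clock: 4.95
position: [0.4291, 0.2842, 0.2196]
ee_rot: [-0.624, 3.079, 0.0]
force: [1.1, -0.3, -1.6]
width: 0.174
gripper_force: 45.0
```

```bash
python3 -c "
from h import *
plan(tcp_for_foot([0,-.07,.03]),RT)"
```

```text
turn [-0.49  3.47  1.84] shift now [-2.83 -5.86  1.48] shift after turn [-4.51 -4.83 -0.9 ]
turn [ -4.95  -0.7  -18.46] shift now [-2.83 -5.86  1.48] shift after turn [ 4.51  4.83 -0.9 ]
t 4.95 pos [0.4291 0.2842 0.2196] R [[-0.921, -0.389, 0.0], [-0.389, 0.921, 0.0], [-0.0, 0.0, -1.0]] q [-0.73  0.26  0.05  1.85 -0.02  1.03  1.3 ] F [ 1.1 -0.3 -1.6] w 0.1736976636379754 44.996116161346436
```

>>> {"method": "arm_command", "body": {
  "dp": [
    [0, 0, 0],
    [0, 0, 0],
    [0, 0, 0],
    [0, 0, 0],
    [0, 0, 0],
    [-0.9, -0.97, -0.18],
    [-0.9, -0.97, -0.18],
    [-0.9, -0.97, -0.18],
    [-0.9, -0.97, -0.18],
    [-0.9, -0.97, -0.18]
  ],
  "angular": [
    [-0.1, 0.7, 0.37],
    [-0.1, 0.7, 0.37],
    [-0.1, 0.69, 0.37],
    [-0.1, 0.69, 0.37],
    [-0.1, 0.69, 0.37],
    [0, 0, 0],
    [0, 0, 0],
    [0, 0, 0],
    [0, 0, 0],
    [0, 0, 0]
  ],
  "claw": [0, 0, 0, 0, 0, 0, 0, 0, 0, 0]
}}

```text
clock: 5.95
position: [0.5522, 0.1758, 0.1814]
ee_rot: [0.152, -2.614, 0.04]
force: [0.2, 0.4, -0.7]
width: 0.17
gripper_force: 45.0
```

>>> {"method": "arm_command", "body": {
  "dp": [
    [0, 0, 0],
    [0, 0, 0]
  ],
  "angular": [
    [0, 0, 0],
    [0, 0, 0]
  ],
  "claw": [0, 0]
}}

```text
clock: 6.15
position: [0.5515, 0.1761, 0.1811]
ee_rot: [0.15, -2.613, 0.04]
force: [-0.3, 0.7, -0.7]
width: 0.17
gripper_force: 45.0
```

```bash
python3 - <<'E'
from h import *
plan(tcp_for_foot([0,-.07,.03]),RT)
for n in ('scene','top','wrist'): grab(n)
a=load('scene')['frame'][150:220,280:390,::-1];b=load('wrist')['frame'][:,:,::-1]
cv2.imwrite('pics/c2.png',np.vstack([cv2.resize(a,(440,280),interpolation=2),cv2.resize(b,(440,275))]))
E
```

```text
turn [ 0.01 -0.01 -0.02] shift now [ 0.03  0.04 -0.05] shift after turn [ 0.03  0.04 -0.05]
turn [-1.000e-02 -2.000e-02  2.092e+01] shift now [ 0.03  0.04 -0.05] shift after turn [-0.03 -0.04 -0.05]
t 6.15 pos [0.5515 0.1761 0.1811] R [[-0.86, -0.114, -0.498], [-0.099, 0.993, -0.057], [0.501, 0.0, -0.866]] q [-0.42  0.74  0.16  1.29 -0.18  1.64  1.45] F [-0.3  0.7 -0.7] w 0.17005340269068744 44.996405839920044
```

View pics/c2.png

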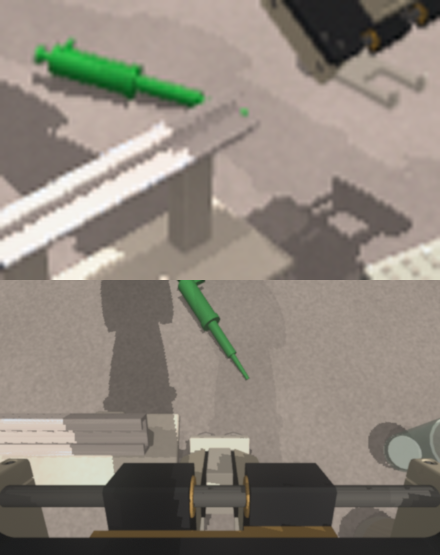

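```bash
cat > m2.py <<'E'
from h import *
d=load('wrist');W=cloud(d);P=W.reshape(-1,3);q=(P-O)@RR
k=(q[:,1]>.0)&(q[:,1]<.1)&(abs(q[:,0])<.03)&(q[:,2]>-.01)&(q[:,2]<.03)
r=q[k];l=r[abs(r[:,2]-.0135)<.004];f=r[(abs(r[:,2])<.004)&(abs(r[:,0])<.012)]
print('rail n',k.sum(),'lip z',np.median(l[:,2]).round(4),'lip x',np.percentile(l[:,0],[1,3,50,97,99]).round(4),'floor z',np.median(f[:,2]).round(4),len(f))
h,e=np.histogram(l[:,0],np.arange(-.02,.021,.002));print(h)
k=(abs(q[:,0])<.02)&(abs(q[:,2]-.0135)<.004)&(q[:,1]<.1)&(q[:,1]>-.02);print('open end y',np.percentile(q[k,1],[.5,1,3]).round(4))
p,R,s=cur();F=(p+R@FOOT-O)@RR;print('foot by tool',F.round(4))
g=q-F
k=(abs(g[:,0])<.03)&(abs(g[:,1])<.035)&(g[:,2]>.018)&(g[:,2]<.03);s=g[k];print('saddle n',k.sum(),'x max',np.percentile(s[:,0],[50,97,99.5]).round(4),'y',np.percentile(s[:,1],[.5,2,98,99.5]).round(4))
t=s[(s[:,0]>0.009)&(s[:,0]<.0145)];print(' top z near edge',np.percentile(t[:,2],[25,50,75]).round(4))
for y0 in(-.016,0,.016):
    t=s[(abs(s[:,1]-y0)<.004)];print(' edge x at y',y0,np.percentile(t[:,0],98).round(4) if len(t) else None, np.median(t[:,2]).round(4))
E
python3 m2.py
```

```text
rail n 9798 lip z 0.0123 lip x [-0.0173 -0.0168  0.0075  0.0177  0.0178] floor z -0.0011 2912
[  0 342 454 462 469 480 566   0   0   0   0   0   0 213 506 514 523 517
 651  16]
open end y [-0.0018 -0.0015  0.0005]
foot by tool [-0.0001 -0.0711  0.0289]
saddle n 1942 x max [0.0111 0.0153 0.0155] y [-0.0215 -0.021   0.0212  0.0218]
 top z near edge [0.0231 0.0234 0.0238]
 edge x at y -0.016 0.0153 0.0233
 edge x at y 0 0.0153 0.0235
 edge x at y 0.016 0.0154 0.0233
```

>>> {"method": "arm_command", "body": {
  "dp": [
    [0, 0, 0.6],
    [0, 0, 0.53],
    [0, -0.5, 0],
    [0, -0.4, 0],
    [0, 0, 0],
    [0, -0.2, 0],
    [0, -0.2, 0],
    [0, -0.2, 0],
    [0, -0.2, 0],
    [0, 0, 0]
  ],
  "angular": [
    [0, 0, 0],
    [0, 0, 0],
    [0, 0, 0],
    [0, 0, 0],
    [0, 0, 0],
    [0, 0, 0],
    [0, 0, 0],
    [0, 0, 0],
    [0, 0, 0],
    [0, 0, 0]
  ],
  "claw": [0, 0, 0, 0, 0, 0, 0, 0, 0, 0]
}}

```text
clock: 7.3
position: [0.5425, 0.1317, 0.1564]
ee_rot: [0.15, -2.614, 0.041]
force: [0.3, 0.0, -1.1]
width: 0.176
gripper_force: 45.0
```

```bash
python3 - <<'E'
from h import *
p,R,s=cur();print(((p+R@FOOT-O)@RR).round(4),'F rail',(np.array(s['force'])@RR).round(1),s['ft_torque'],s['width'])
E
```

```text
[-0.0008 -0.0261  0.0003] F rail [-0.8  0.  -0.8] [ 0.10072516 -0.72372164 -0.02735887] 0.1760458142640299
```

>>> {"method": "arm_command", "body": {
  "dp": [
    [0.03, 0, 0],
    [0, -0.2, 0],
    [0, -0.2, 0],
    [0, -0.2, 0],
    [0, -0.2, 0],
    [0, -0.2, 0],
    [0, -0.2, 0]
  ],
  "angular": [
    [0, 0, 0],
    [0, 0, 0],
    [0, 0, 0],
    [0, 0, 0],
    [0, 0, 0],
    [0, 0, 0],
    [0, 0, 0]
  ],
  "claw": [0, 0, 0, 0, 0, 0, 0]
}}

```text
clock: 8.0
position: [0.5452, 0.1025, 0.1568]
ee_rot: [0.152, -2.614, 0.04]
force: [0.1, -0.5, -1.4]
width: 0.173
gripper_force: 45.0
```

```bash
cat > st.py <<'E'
from h import *
p,R,s=cur();print(((p+R@FOOT-O)@RR).round(4),'F rail',(np.array(s['force'])@RR).round(1),np.round(s['ft_torque'],2),s['width'],s['clock'], 'rot',(Ro.from_matrix(R.T@RT).as_rotvec()/.15).round(3))
E
python3 st.py
```

```text
[0.     0.0033 0.0002] F rail [-0.8  0.5 -1.2] [ 0.1  -0.71 -0.02] 0.1728166834329616 8.0 rot [ 0.009 -0.003 -0.011]
```

>>> {"method": "arm_command", "body": {
  "dp": [
    [0, -0.3, 0],
    [0, -0.5, 0],
    [0, -0.5, 0],
    [0, -0.5, 0],
    [0, -0.5, 0],
    [0, -0.5, 0],
    [0, -0.5, 0],
    [0, -0.5, 0]
  ],
  "angular": [
    [0, 0, 0],
    [0, 0, 0],
    [0, 0, 0],
    [0, 0, 0],
    [0, 0, 0],
    [0, 0, 0],
    [0, 0, 0],
    [0, 0, 0]
  ],
  "claw": [0, 0, 0, 0, 0, 0, 0, 0]
}}

```text
clock: 8.8
position: [0.5562, 0.0075, 0.1567]
ee_rot: [0.152, -2.614, 0.04]
force: [-0.1, 0.2, -0.9]
width: 0.174
gripper_force: 45.0
```

```bash
python3 st.py
```

```text
[0.0001 0.0989 0.0001] F rail [-0.4 -0.2 -0.8] [ 0.14 -0.7   0.01] 0.17350783804967243 8.8 rot [ 0.009 -0.003 -0.01 ]
```

>>> {"method": "arm_command", "body": {
  "dp": [
    [0, -0.5, 0],
    [0, -0.5, 0],
    [0, -0.5, 0],
    [0, -0.5, 0],
    [0, -0.5, 0],
    [0, -0.5, 0],
    [0, -0.5, 0],
    [0, -0.5, 0],
    [0, -0.3, 0]
  ],
  "angular": [
    [0, 0, 0],
    [0, 0, 0],
    [0, 0, 0],
    [0, 0, 0],
    [0, 0, 0],
    [0, 0, 0],
    [0, 0, 0],
    [0, 0, 0],
    [0, 0, 0]
  ],
  "claw": [0, 0, 0, 0, 0, 0, 0, 0, 0]
}}

```text
clock: 9.7
position: [0.5685, -0.0999, 0.1567]
ee_rot: [0.15, -2.614, 0.041]
force: [0.4, -0.3, -1.1]
width: 0.171
gripper_force: 45.0
```

```bash
python3 st.py
```

```text
[ 5.00e-04  2.07e-01 -1.00e-04] F rail [-0.8  0.4 -0.8] [ 0.11 -0.75  0.03] 0.17121150398323692 9.7 rot [ 0.008 -0.004 -0.019]
```

>>> {"method": "arm_command", "body": {
  "dp": [
    [0, -0.1, 0],
    [0, -0.1, 0],
    [0, -0.1, 0],
    [0, 0, 0]
  ],
  "angular": [
    [0, 0, 0],
    [0, 0, 0],
    [0, 0, 0],
    [0, 0, 0]
  ],
  "claw": [0, 0, 0, 0]
}}

```text
clock: 10.1
position: [0.5694, -0.1055, 0.1567]
ee_rot: [0.152, -2.614, 0.04]
force: [0.2, -0.1, -1.1]
width: 0.171
gripper_force: 45.0
```

```bash
python3 st.py
```

```text
[ 0.0003  0.2127 -0.    ] F rail [-0.7  0.1 -0.8] [ 0.07 -0.71 -0.02] 0.1712452902722268 10.1 rot [ 0.007 -0.003 -0.008]
```

>>> {"method": "arm_command", "body": {
  "dp": [
    [0, -0.08, 0],
    [0, -0.08, 0],
    [0, -0.06, 0],
    [0, -0.06, 0],
    [0, 0, 0]
  ],
  "angular": [
    [0, 0, 0],
    [0, 0, 0],
    [0, 0, 0],
    [0, 0, 0],
    [0, 0, 0]
  ],
  "claw": [0, 0, 0, 0, 0]
}}

```text
clock: 10.6
position: [0.57, -0.109, 0.1567]
ee_rot: [0.155, -2.613, 0.033]
force: [-1.8, 9.6, 1.9]
width: 0.17
gripper_force: 45.0
```

```bash
python3 st.py
```

```text
[2.000e-04 2.161e-01 1.000e-04] F rail [ 1.5 -9.7  1.3] [ 2.22 -0.02 -1.27] 0.17015869579461793 10.6 rot [ 0.036 -0.007  0.017]
```

>>> {"method": "arm_command", "body": {
  "dp": [
    [0, -0.06, 0],
    [0, 0, 0],
    [0, 0, 0],
    [0, 0, 0],
    [0, 0, 0],
    [0, 0, 0]
  ],
  "angular": [
    [0, 0, 0],
    [0, 0, 0],
    [0, 0, 0],
    [0, 0, 0],
    [0, 0, 0],
    [0, 0, 0]
  ],
  "claw": [0, 0, 0.2, 0.3, 0.4, 0.4]
}}

```text
clock: 11.2
position: [0.5703, -0.1147, 0.1568]
ee_rot: [0.151, -2.614, 0.041]
force: [0.5, -0.7, 0.5]
width: 0.383
gripper_force: 0.0
```

>>> {"method": "arm_command", "body": {
  "dp": [
    [0, 0, -0.3],
    [0, 0, -0.7],
    [0, 0, -1],
    [0, 0, -1],
    [0, 0, -1],
    [0, 0, -0.5],
    [0, 0, 0]
  ],
  "angular": [
    [0, 0, 0],
    [0, 0, 0],
    [0, 0, 0],
    [0, 0, 0],
    [0, 0, 0],
    [0, 0, 0],
    [0, 0, 0]
  ],
  "claw": [0.5, 0.5, 0.6, 0.8, 1, 1, 1]
}}

```text
clock: 11.9
position: [0.6276, -0.1078, 0.2557]
ee_rot: [0.152, -2.617, 0.041]
force: [0.9, 0.1, 0.2]
width: 0.89
gripper_force: 0.0
```

```bash
python3 - <<'E'
from h import *
print(cur()[2]['force'],cur()[0])
for n in ('scene','top','wrist'): grab(n)
a=load('scene')['frame'][160:250,250:350,::-1];b=load('wrist')['frame'][:,:,::-1]
cv2.imwrite('pics/c3.png',np.vstack([cv2.resize(a,(400,320),interpolation=2),cv2.resize(b,(400,250))]))
q=(cloud(load('wrist')).reshape(-1,3)-O)@RR
k=(abs(q[:,0])<.06)&(q[:,1]>.17)&(q[:,1]<.26)&(q[:,2]>.02)&(q[:,2]<.075);s=q[k]
for lo,hi in [(.02,.03),(.03,.04),(.04,.05),(.05,.06),(.06,.07)]:
    t=s[(s[:,2]>lo)&(s[:,2]<hi)];print(lo,len(t),t.mean(0).round(4) if len(t) else '', np.percentile(t,[1,99],axis=0).round(4).tolist() if len(t) else '')
E
```

```text
[0.88302191 0.10351723 0.24988202] [ 0.62764493 -0.10782478  0.25568158]
0.02 1822 [-0.0052  0.2154  0.0247] [[-0.0293, 0.1935, 0.0209], [0.0123, 0.2362, 0.0298]]
0.03 1093 [-0.0328  0.2157  0.0345] [[-0.0473, 0.1973, 0.0301], [0.004, 0.2347, 0.0399]]
0.04 519 [-0.0416  0.2163  0.0442] [[-0.0598, 0.1975, 0.0401], [0.0031, 0.2353, 0.0495]]
0.05 133 [-2.000e-04  2.151e-01  5.560e-02] [[-0.0148, 0.2074, 0.0502], [0.0021, 0.2229, 0.0599]]
0.06 450 [-0.0063  0.2154  0.0615] [[-0.0146, 0.2074, 0.0601], [0.001, 0.2231, 0.0632]]
```

View pics/c3.png

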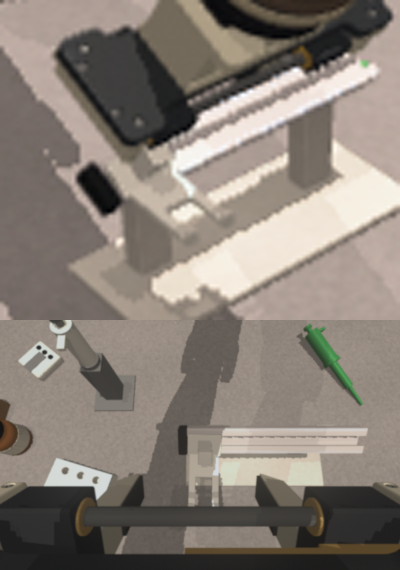

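The holder is in the rail beside the black stop, at about (190,440) in the wrist part, with its fork open away from the robot. Next I measure the fork level, the seat, and the stop face.

```bash
cat > m3.py <<'E'
from h import *
H=np.c_[NN,-AX,[0,0,1]] # n (away), m (=-AX), up
for n in ('wrist','scene','top'):
    d=load(n);P=cloud(d).reshape(-1,3);C=d['frame'].reshape(-1,3).max(1)
    o=O+AX*.2155;g=(P-o)@H   # n, -y, z
    k=(g[:,0]>.03)&(g[:,0]<.115)&(abs(g[:,1])<.03)&(P[:,2]>.12)&(P[:,2]<.17);s=g[k];z=P[k,2]
    if k.sum()<30: print(n,'few',k.sum());continue
    h,e=np.histogram(z,np.arange(.12,.17,.002));print(n,k.sum(),'z hist',dict(zip(e[:-1].round(3),h)))
    for lo in np.arange(.03,.115,.006):
        j=(s[:,0]>=lo)&(s[:,0]<lo+.006)
        if j.sum()>4:
            w=s[j,1];print(' n',(lo+.003).round(3),j.sum(),'m edges',np.percentile(w,[2,98]).round(4),'gap',(w[w<0].max().round(4) if (w<0).any() else None),(w[w>0].min().round(4) if (w>0).any() else None),'z',np.percentile(z[j],[10,50,90]).round(4))
    q=(P-O)@RR;b=(C<60)&(q[:,1]>.22)&(q[:,1]<.27)&(abs(q[:,0])<.02)&(abs(q[:,2]-.01)<.012)
    if b.sum()>5:print(' stop y',np.percentile(q[b,1],[1,5,50,99]).round(4),b.sum())
E
python3 m3.py
```

```text
wrist 2140 z hist {np.float64(0.12): np.int64(0), np.float64(0.122): np.int64(0), np.float64(0.124): np.int64(0), np.float64(0.126): np.int64(0), np.float64(0.128): np.int64(0), np.float64(0.13): np.int64(0), np.float64(0.132): np.int64(0), np.float64(0.134): np.int64(7), np.float64(0.136): np.int64(29), np.float64(0.138): np.int64(28), np.float64(0.14): np.int64(1150), np.float64(0.142): np.int64(866), np.float64(0.144): np.int64(5), np.float64(0.146): np.int64(9), np.float64(0.148): np.int64(44), np.float64(0.15): np.int64(2), np.float64(0.152): np.int64(0), np.float64(0.154): np.int64(0), np.float64(0.156): np.int64(0), np.float64(0.158): np.int64(0), np.float64(0.16): np.int64(0), np.float64(0.162): np.int64(0), np.float64(0.164): np.int64(0), np.float64(0.166): np.int64(0), np.float64(0.168): np.int64(0)}
 n 0.033 166 m edges [-0.0185  0.0186] gap -0.0086 0.0103 z [0.141  0.1421 0.1429]
 n 0.039 288 m edges [-0.0184  0.0184] gap -0.0004 0.0004 z [0.1411 0.1419 0.1428]
 n 0.045 342 m edges [-0.0192  0.0183] gap -0.0004 0.0003 z [0.1409 0.1418 0.1428]
 n 0.051 329 m edges [-0.0187
[... 1738 characters left out ...]
 0.051 23 m edges [-0.0202  0.0157] gap -0.002 0.001 z [0.1416 0.1428 0.1442]
 n 0.057 25 m edges [-0.0206  0.0175] gap -0.0039 0.0002 z [0.1395 0.1423 0.1438]
 n 0.063 12 m edges [-0.0209  0.0172] gap -0.014 0.0082 z [0.1409 0.1433 0.144 ]
 n 0.069 13 m edges [-0.0215  0.0168] gap -0.0151 0.0094 z [0.1411 0.1426 0.1444]
 n 0.075 13 m edges [-0.0206  0.0131] gap -0.0146 0.0098 z [0.1386 0.1426 0.1445]
 n 0.081 13 m edges [-0.0207  0.0156] gap -0.0147 0.0087 z [0.1384 0.1429 0.1435]
 n 0.087 13 m edges [-0.0208  0.013 ] gap -0.014 0.0084 z [0.1385 0.1425 0.1471]
 n 0.093 18 m edges [-0.0212  0.0144] gap -0.0144 0.0082 z [0.1391 0.1463 0.1503]
 stop y [0.2404 0.2424 0.2494 0.252 ] 75
top few 0
```

```bash
cat > m4.py <<'E'
from h import *
for n in ('wrist','scene','top'):
    P=cloud(load(n)).reshape(-1,3);P=P[(abs(P[:,0]-.45)<.06)&(abs(P[:,1]+.305)<.06)]
    for lo,hi in [(.12,.16),(.16,.178),(.178,.185),(.186,.193),(.193,.203),(.203,.212)]:
        t=P[(P[:,2]>lo)&(P[:,2]<hi)]
        if len(t)>4:
            c,r=cv2.minEnclosingCircle((t[:,:2]*1000).astype('f4'));print(n,lo,len(t),t.mean(0).round(4),'circ',np.round(c,1),round(r,1),np.percentile(t,[2,98],axis=0).round(4)[:,:2].tolist())
E
python3 m4.py; python3 -c "
from h import *
plan(np.array([.46,-.295,.30]),frame_z_y([0,0,-1],[.26,-.96,0]))"
```

```text
wrist 0.12 1018 [ 0.4482 -0.2998  0.1413] circ [ 441.6 -306.4] 14.0 [[0.4341, -0.314], [0.4548, -0.2934]]
wrist 0.16 512 [ 0.4472 -0.2982  0.1687] circ [ 442.1 -305.5] 13.7 [[0.4337, -0.3095], [0.4547, -0.2934]]
wrist 0.178 295 [ 0.4534 -0.2982  0.1821] circ [ 452.2 -301.6] 21.9 [[0.4346, -0.3116], [0.4734, -0.2934]]
wrist 0.186 802 [ 0.4487 -0.3044  0.1886] circ [ 452.  -304.9] 21.7 [[0.4338, -0.3198], [0.4713, -0.2938]]
wrist 0.193 125 [ 0.4453 -0.3048  0.1983] circ [ 444.5 -306.4] 6.8 [[0.4398, -0.3115], [0.4487, -0.3003]]
wrist 0.203 20 [ 0.448  -0.3063  0.2041] circ [ 447.4 -306.9] 3.7 [[0.447, -0.31], [0.4489, -0.3033]]
scene 0.12 122 [ 0.4523 -0.3103  0.1399] circ [ 444.5 -308.4] 14.3 [[0.4431, -0.3219], [0.458, -0.2958]]
scene 0.16 44 [ 0.4519 -0.3131  0.169 ] circ [ 444.1 -309.2] 13.9 [[0.441, -0.3223], [0.4571, -0.297]]
scene 0.178 16 [ 0.4546 -0.3119  0.1821] circ [ 458.3 -309.9] 17.9 [[0.4452, -0.3214], [0.4735, -0.298]]
scene 0.186 70 [ 0.4516 -0.3079  0.1897] circ [ 453.1 -309. ] 22.2 [[0.4349, -0.3211], [0.4736, -0.2953]]
scene 0.193 15 [ 0.4466 -0.31    0.1976] circ [
[... 465 characters left out ...]
.2913]]
top 0.186 78 [ 0.4483 -0.3024  0.1887] circ [ 451.3 -304.7] 23.3 [[0.4297, -0.3185], [0.473, -0.292]]
top 0.193 5 [ 0.4404 -0.3017  0.1979] circ [ 438.3 -301.3] 8.1 [[0.4381, -0.3093], [0.4459, -0.2936]]
top 0.203 28 [ 0.4419 -0.3048  0.2059] circ [ 441.3 -305.1] 8.4 [[0.4359, -0.3116], [0.4493, -0.2972]]
turn [-5.19 -0.39 19.3 ] shift now [ 7.38 -6.67  2.13] shift after turn [-8.36  5.49 -1.86]
turn [ 0.26 -3.49 -0.97] shift now [ 7.38 -6.67  2.13] shift after turn [ 8.36 -5.49 -1.86]
t 12.05 pos [ 0.6258 -0.1078  0.2535] R [[-0.859, -0.115, -0.498], [-0.1, 0.993, -0.058], [0.501, 0.0, -0.865]] q [-0.07  0.79  0.25  1.01 -0.04  1.86  1.84] F [-0.2 -0.1 -0.2] w 0.9861185317216443 0.0
```

>>> {"method": "arm_command", "body": {
  "dp": [
    [0, 0, -0.5],
    [0, 0, -0.5],
    [0, 0, 0],
    [0, 0, 0],
    [0, 0, 0],
    [0, 0, 0]
  ],
  "angular": [
    [0, 0, 0],
    [0, 0, 0],
    [0.065, -0.87, -0.24],
    [0.065, -0.87, -0.24],
    [0.065, -0.87, -0.24],
    [0.065, -0.87, -0.24]
  ],
  "claw": [1, 1, 1, 1, 1, 1]
}}

```text
clock: 12.65
position: [0.6383, -0.1059, 0.2757]
ee_rot: [-0.415, 3.11, -0.001]
force: [1.0, 0.4, -0.2]
width: 1.003
gripper_force: 0.0
```

```bash
python3 -c "
from h import *
plan(np.array([.455,-.3,.30]),frame_z_y([0,0,-1],[.25,-.97,0]))"
```

```text
turn [-4.000e-02 -1.000e-02 -2.086e+01] shift now [ 9.11 -5.57 -1.  ] shift after turn [-9.04  5.69 -0.97]
turn [-0.01  0.03  0.08] shift now [ 9.11 -5.57 -1.  ] shift after turn [ 9.04 -5.69 -0.97]
t 12.65 pos [ 0.6383 -0.1059  0.2757] R [[-0.965, -0.262, 0.004], [-0.262, 0.965, -0.0], [-0.004, -0.001, -1.0]] q [-0.03  0.44  0.17  1.46 -0.08  1.25  1.98] F [ 1.   0.4 -0.2] w 1.0028090749184106 0.0
```

>>> {"method": "arm_command", "body": {
  "dp": [
    [0.9, -0.56, -0.3],
    [0.9, -0.56, -0.3],
    [0.92, -0.56, -0.2],
    [0.92, -0.56, -0.2],
    [0.92, -0.56, 0],
    [0.92, -0.56, 0],
    [0.92, -0.56, 0],
    [0.91, -0.56, 0],
    [0.9, -0.55, 0],
    [0.9, -0.54, 0]
  ],
  "angular": [
    [0, 0, 0.08],
    [0, 0, 0],
    [0, 0, 0],
    [0, 0, 0],
    [0, 0, 0],
    [0, 0, 0],
    [0, 0, 0],
    [0, 0, 0],
    [0, 0, 0],
    [0, 0, 0]
  ],
  "claw": [1, 1, 1, 1, 1, 1, 1, 1, 1, 1]
}}

```text
clock: 13.65
position: [0.4507, -0.2993, 0.3009]
ee_rot: [0.389, -3.112, -0.002]
force: [0.4, 0.2, -0.0]
width: 1.001
gripper_force: 0.0
```

```bash
python3 - <<'E'
from h import *
grab('wrist','w4')
E
python3 m4.py | grep wrist; python3 -c "
from h import *
plan(np.array([.442,-.306,.149]),frame_z_y([0,0,-1],[.25,-.97,0]))"
```

```text
wrist 0.12 205 [ 0.429  -0.3097  0.1413] circ [ 437.5 -308.2] 13.7 [[0.4263, -0.3212], [0.4368, -0.2961]]
wrist 0.16 117 [ 0.4289 -0.3096  0.1694] circ [ 435.8 -308.6] 13.2 [[0.4264, -0.3211], [0.4361, -0.2969]]
wrist 0.178 57 [ 0.4326 -0.3093  0.182 ] circ [ 450.  -306.9] 23.7 [[0.4263, -0.3209], [0.4685, -0.2977]]
wrist 0.186 802 [ 0.4439 -0.3073  0.1888] circ [ 449.6 -306.6] 23.3 [[0.4272, -0.3206], [0.4709, -0.2952]]
wrist 0.193 21 [ 0.4343 -0.3087  0.2014] circ [ 437.9 -308.6] 7.5 [[0.4323, -0.3157], [0.4393, -0.3014]]
wrist 0.203 366 [ 0.44   -0.308   0.2056] circ [ 440.3 -308. ] 8.1 [[0.4327, -0.315], [0.4474, -0.301]]
turn [-7.000e-02 -1.000e-02  2.089e+01] shift now [ 0.18 -0.06  6.09] shift after turn [-0.22  0.05  6.09]
turn [ 0.   -0.05 -0.06] shift now [ 0.18 -0.06  6.09] shift after turn [ 0.22 -0.05  6.09]
t 13.7 pos [ 0.447  -0.3034  0.3012] R [[-0.97, -0.241, -0.007], [-0.241, 0.97, -0.001], [0.007, 0.001, -1.0]] q [ 0.28  0.24  0.27  1.68 -0.06  1.24  2.38] F [-3.1 -3.7 -0.5] w 1.0009505842402384 0.0
```

View pics/w4.png

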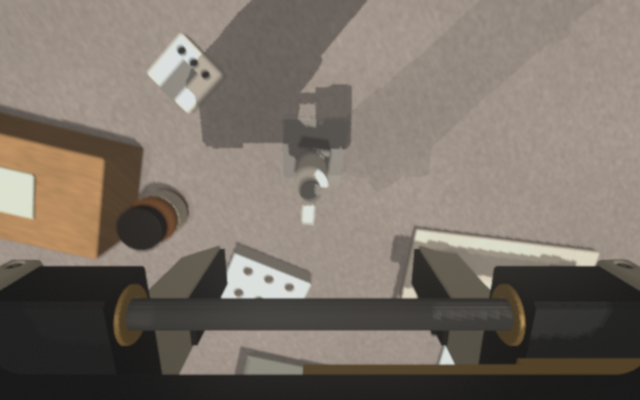

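The wrist view shows the pipette top at (310,188), with the finger rest pointing straight down the image at (308,213). That puts it across the finger line, with free space at both fingers.

```bash
python3 - <<'E'
from h import *
grab('wrist');
E
python3 m4.py | grep 'wrist 0.[12][68]*[02]*3* '|tail -3; python3 -c "
from h import *
plan(np.array([.4405,-.3075,.149]),frame_z_y([0,0,-1],[.25,-.97,0]))"
```

```text
wrist 0.16 124 [ 0.4291 -0.31    0.1693] circ [ 437.3 -308.4] 13.6 [[0.4264, -0.3214], [0.4373, -0.2968]]
wrist 0.186 794 [ 0.4438 -0.3074  0.1888] circ [ 449.5 -307.1] 23.4 [[0.427, -0.3207], [0.4711, -0.2951]]
wrist 0.203 371 [ 0.44   -0.308   0.2055] circ [ 440.4 -307.9] 8.1 [[0.4327, -0.3152], [0.4477, -0.3007]]
turn [-6.000e-02 -1.000e-02  2.089e+01] shift now [ 0.33 -0.14  6.09] shift after turn [-0.37  0.13  6.09]
turn [ 0.01 -0.04 -0.06] shift now [ 0.33 -0.14  6.09] shift after turn [ 0.37 -0.13  6.09]
t 13.75 pos [ 0.4486 -0.3019  0.3012] R [[-0.97, -0.241, -0.006], [-0.241, 0.971, -0.001], [0.006, 0.001, -1.0]] q [ 0.28  0.24  0.27  1.68 -0.06  1.24  2.38] F [-0.  -1.   0.1] w 1.0017368061487357 0.0
```

>>> {"method": "arm_command", "body": {
  "dp": [
    [0.33, -0.15, 0],
    [0, 0, 0.5],
    [0, 0, 0.9],
    [0, 0, 0.9],
    [0, 0, 0.9],
    [0, 0, 0.9],
    [0, 0, 0.9],
    [0, 0, 0.6],
    [0, 0, 0.49],
    [0, 0, 0]
  ],
  "angular": [
    [0, -0.04, -0.06],
    [0, 0, 0],
    [0, 0, 0],
    [0, 0, 0],
    [0, 0, 0],
    [0, 0, 0],
    [0, 0, 0],
    [0, 0, 0],
    [0, 0, 0],
    [0, 0, 0]
  ],
  "claw": [1, 1, 1, 1, 1, 1, 0.8, 0.7, 0.6, 0.55]
}}

```text
clock: 14.75
position: [0.4458, -0.3023, 0.1467]
ee_rot: [-0.409, 3.113, 0.005]
force: [-0.3, 0.9, 1.0]
width: 0.702
gripper_force: 0.0
```

>>> {"method": "arm_command", "body": {
  "dp": [
    [0, 0, 0],
    [0, 0, 0],
    [0, 0, 0],
    [0, 0, 0],
    [0, 0, 0],
    [0, 0, 0]
  ],
  "angular": [
    [0, 0, 0],
    [0, 0, 0],
    [0, 0, 0],
    [0, 0, 0],
    [0, 0, 0],
    [0, 0, 0]
  ],
  "claw": [0.4, 0.3, 0.2, 0.1, 0, 0],
  "force": 30
}}

```text
clock: 15.35
position: [0.447, -0.3036, 0.1493]
ee_rot: [-0.407, 3.109, 0.0]
force: [-0.9, 0.0, 4.7]
width: 0.298
gripper_force: 30.0
```

```bash
python3 -c "
from h import *
plan(np.array([.4405,-.3075,.149]),frame_z_y([0,0,-1],[.25,-.97,0]))"
```

```text
turn [-6.000e-02 -1.000e-02 -2.089e+01] shift now [ 0.29 -0.08  0.01] shift after turn [-0.29  0.08  0.01]
turn [-0.    0.04  0.05] shift now [ 0.29 -0.08  0.01] shift after turn [ 0.29 -0.08  0.01]
t 15.35 pos [ 0.447  -0.3036  0.1493] R [[-0.966, -0.257, 0.006], [-0.257, 0.966, 0.001], [-0.006, -0.001, -1.0]] q [ 0.32  0.38  0.24  1.89 -0.12  0.88  2.45] F [-0.9  0.   4.7] w 0.297804931260509 30.000544488430023
```

The grip is 7 mm off along the pads, so I reopen, shift over and grip again.

>>> {"method": "arm_command", "body": {
  "dp": [
    [0, 0, 0],
    [0, 0, 0],
    [0.14, 0, 0],
    [0.14, 0, 0],
    [0, 0, 0],
    [0, 0, 0]
  ],
  "angular": [
    [0, 0, 0],
    [0, 0, 0],
    [0, 0.02, 0.02],
    [0, 0.02, 0.02],
    [0, 0, 0],
    [0, 0, 0]
  ],
  "claw": [0.4, 0.5, 0.5, 0.5, 0.5, 0.5]
}}

```text
clock: 15.95
position: [0.4398, -0.3052, 0.1487]
ee_rot: [0.398, -3.115, 0.0]
force: [-0.2, -1.1, -0.3]
width: 0.496
gripper_force: 0.0
```

```bash
python3 -c "
from h import *
plan(np.array([.4405,-.3075,.149]),frame_z_y([0,0,-1],[.25,-.97,0]))"
```

```text
turn [ 1.000e-02  0.000e+00 -2.093e+01] shift now [-0.   -0.1  -0.01] shift after turn [ 0.    0.1  -0.01]
turn [ 0.   -0.01  0.01] shift now [-0.   -0.1  -0.01] shift after turn [-0.   -0.1  -0.01]
t 15.95 pos [ 0.4398 -0.3052  0.1487] R [[-0.968, -0.252, -0.001], [-0.252, 0.968, -0.0], [0.001, 0.0, -1.0]] q [ 0.32  0.37  0.24  1.9  -0.11  0.88  2.45] F [-0.2 -1.1 -0.3] w 0.49613099107388753 0.0
```

>>> {"method": "arm_command", "body": {
  "dp": [
    [0, -0.08, 0],
    [0, 0, 0],
    [0, 0, 0],
    [0, 0, 0],
    [0, 0, 0]
  ],
  "angular": [
    [0, 0, 0],
    [0, 0, 0],
    [0, 0, 0],
    [0, 0, 0],
    [0, 0, 0]
  ],
  "claw": [0.45, 0.3, 0.2, 0.1, 0],
  "force": 30
}}

```text
clock: 16.45
position: [0.4405, -0.307, 0.1487]
ee_rot: [0.399, -3.115, 0.0]
force: [-0.1, -0.4, -0.6]
width: 0.296
gripper_force: 30.0
```

>>> {"method": "arm_command", "body": {
  "dp": [
    [0, 0, -0.2],
    [0, 0, -0.5],
    [0, 0, -0.8],
    [0, 0, -0.8],
    [0, 0, -0.8],
    [0, 0, -0.8],
    [0, 0, -0.8],
    [0, 0, -0.5],
    [0, 0, 0],
    [0, 0, 0]
  ],
  "angular": [
    [0, 0, 0],
    [0, 0, 0],
    [0, 0, 0],
    [0, 0, 0],
    [0, 0, 0],
    [0, 0, 0],
    [0, 0, 0],
    [0, 0, 0],
    [0, 0, 0],
    [0, 0, 0]
  ],
  "claw": [0, 0, 0, 0, 0, 0, 0, 0, 0, 0]
}}

```text
clock: 17.45
position: [0.4405, -0.3069, 0.2785]
ee_rot: [0.399, -3.115, 0.0]
force: [-0.2, 0.8, -1.2]
width: 0.298
gripper_force: 30.0
```

```bash
cat >> h.py <<'E'
SEAT=O+AX*.2164+NN*.067; SEAT[2]=.1426
E
python3 - <<'E'
from h import *
grab('wrist')
p,R,s=cur();P=cloud(load('wrist')).reshape(-1,3);g=(P-p)@R
# visible pipette points in tool frame: handle below fingers, shaft
for lo,hi in [(.0,.02),(.02,.035),(.04,.09),(-.03,-.01),(-.06,-.045)]:
    t=g[(g[:,2]>lo)&(g[:,2]<hi)&(abs(g[:,0])<.04)&(abs(g[:,1])<.013)]
    if len(t)>5:print(lo,len(t),np.percentile(t,[2,50,98],axis=0).round(4).tolist())
print('seat',SEAT.round(4))
plan(SEAT+NN*.0+np.array([0,0,.0392+.115]),frame_z_y([0,0,-1],AX))
E
```

```text
0.0 691 [[0.0063, -0.0121, 0.0002], [0.0128, 0.0001, 0.0091], [0.0145, 0.0123, 0.0195]]
0.02 585 [[0.0066, -0.0125, 0.0204], [0.0132, -0.0004, 0.0298], [0.0161, 0.0124, 0.0347]]
0.04 219 [[0.0031, -0.0066, 0.0651], [0.0072, 0.0009, 0.0772], [0.0083, 0.0078, 0.0896]]
-0.03 1172 [[0.0063, -0.0123, -0.0297], [0.0128, 0.0001, -0.0209], [0.0146, 0.0123, -0.0104]]
-0.06 1305 [[-0.0067, -0.0078, -0.0585], [-0.0001, -0.0004, -0.0575], [0.0054, 0.007, -0.0563]]
seat [ 0.6205 -0.1032  0.1426]
turn [ 2.000e-02  1.000e-02 -2.003e+01] shift now [-9.03  6.06 -0.76] shift after turn [ 8.12 -7.24 -0.75]
turn [ 0.   -0.01  0.91] shift now [-9.03  6.06 -0.76] shift after turn [-8.12  7.24 -0.75]
t 17.5 pos [ 0.4402 -0.3067  0.278 ] R [[-0.968, -0.252, -0.002], [-0.252, 0.968, 0.0], [0.002, 0.001, -1.0]] q [ 0.3   0.25  0.27  1.73 -0.07  1.18  2.41] F [ 1.   0.6 -2.9] w 0.30103317690630854 29.968506395816803
```

>>> {"method": "arm_command", "body": {
  "dp": [
    [-0.6, 0.4, -0.5],
    [-0.9, 0.6, -0.5],
    [-0.95, 0.65, -0.28],
    [-1, 0.68, 0],
    [-1, 0.68, 0],
    [-1, 0.68, 0],
    [-1, 0.68, 0],
    [-0.98, 0.64, 0],
    [-0.9, 0.6, 0],
    [-0.7, 0.45, 0]
  ],
  "angular": [
    [0, 0, 0],
    [0, 0, 0],
    [0, 0, 0],
    [0, 0, 0],
    [0, 0, 0],
    [0, 0, 0],
    [0, 0, 0],
    [0, 0, 0],
    [0, 0, 0],
    [0, 0, 0]
  ],
  "claw": [0, 0, 0, 0, 0, 0, 0, 0, 0, 0]
}}

```text
clock: 18.5
position: [0.6215, -0.1017, 0.309]
ee_rot: [0.4, -3.113, -0.001]
force: [-0.3, 0.1, -1.1]
width: 0.3
gripper_force: 30.0
```

>>> {"method": "arm_command", "body": {
  "dp": [
    [0, 0, 0],
    [0, 0, 0],
    [0, 0, 0],
    [0, 0, 0]
  ],
  "angular": [
    [0, 0, 0.45],
    [0, 0, 0.45],
    [0, 0, 0],
    [0, 0, 0]
  ],
  "claw": [0, 0, 0, 0]
}}

```text
clock: 18.9
position: [0.6207, -0.1038, 0.31]
ee_rot: [0.19, -3.134, 0.0]
force: [-0.1, 0.1, -0.1]
width: 0.301
gripper_force: 30.0
```

```bash
python3 - <<'E'
from h import *
plan(SEAT+np.array([0,0,.0388]),frame_z_y([0,0,-1],AX))
for n in('wrist','scene'): grab(n)
a=load('scene')['frame'][120:270,220:370,::-1];b=load('wrist')['frame'][:,:,::-1]
cv2.imwrite('pics/c5.png',np.vstack([cv2.resize(a,(480,320),interpolation=2),cv2.resize(b,(480,280))]))
E
python3 m3.py | grep ' n 0'|head -14
```

```text
turn [ 2.000e-02 -0.000e+00 -2.092e+01] shift now [-0.    0.03  5.14] shift after turn [-0.01 -0.03  5.14]
turn [-0.   -0.01  0.02] shift now [-0.    0.03  5.14] shift after turn [0.01 0.03 5.14]
t 18.9 pos [ 0.6207 -0.1038  0.31  ] R [[-0.993, -0.121, -0.002], [-0.121, 0.993, -0.0], [0.002, -0.0, -1.0]] q [-0.05  0.39  0.2   1.44 -0.08  1.32  1.84] F [-0.1  0.1 -0.1] w 0.3013721726857442 29.968551099300385
 n 0.033 127 m edges [-0.0183  0.0184] gap -0.0091 0.0101 z [0.1413 0.1421 0.143 ]
 n 0.039 145 m edges [-0.0184  0.0185] gap -0.0091 0.0101 z [0.1414 0.1422 0.1431]
 n 0.045 126 m edges [-0.0184  0.0186] gap -0.0091 0.0093 z [0.1412 0.1424 0.1431]
 n 0.051 228 m edges [-0.0185  0.0178] gap -0.0008 0.0001 z [0.1413 0.1422 0.1432]
 n 0.057 124 m edges [-0.0195  0.018 ] gap -0.0008 0.0001 z [0.1412 0.142  0.1428]
 n 0.063 115 m edges [-0.0196  0.0181] gap -0.0008 0.0 z [0.1408 0.1421 0.1434]
 n 0.069 109 m edges [-0.0197  0.0182] gap -0.0121 0.0106 z [0.141  0.1421 0.143 ]
 n 0.075 100 m edges [-0.0197  0.0173] gap -0.0121 0.0106 z [0.141  0.1422 0.1428]
 n 0.081 112 m edges [-0.0198  0.0175] gap -0.0121 0.0099 z [0.1405 0.1419 0.1428]
 n 0.087 140 m edges [-0.0199  0.0176] gap -0.0122 0.0099 z [0.1413 0.1426 0.1491]
 n 0.093 27 m edges [-0.0196  0.0173] gap -0.0129 0.0107 z [0.1479 0.1488 0.1494]
 n 0.033 30 m edges [-0.0197  0.0142] gap -0.0011 0.0011 z [0.1407 0.1434 0.159 ]
 n 0.039 25 m edges [-0.02    0.0135] gap -0.0001 0.0008 z [0.1406 0.1429 0.158 ]
 n 0.045 21 m edges [-0.02    0.0112] gap -0.0021 0.0009 z [0.1414 0.1426 0.1445]
```

View pics/c5.png

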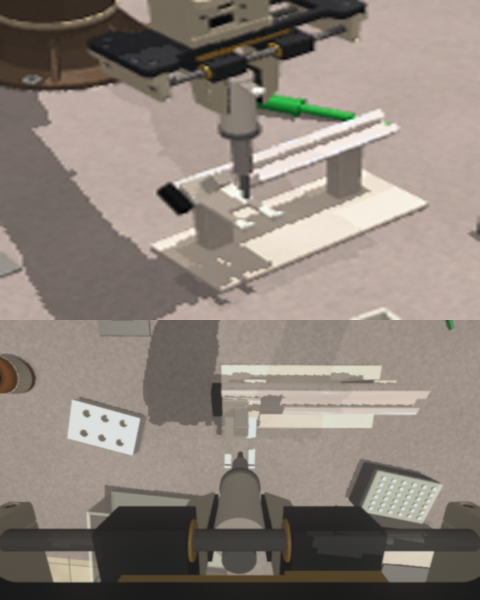

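The scene part shows the nozzle tip (245,197) directly over the fork gap. The wrist part shows both prongs on either side of the tip (240,455). I lower it now.

>>> {"method": "arm_command", "body": {
  "dp": [
    [0, 0.03, 0.3],
    [0, 0, 0.4],
    [0, 0, 0.4],
    [0, 0, 0.4],
    [0, 0, 0.4],
    [0, 0, 0.3],
    [0, 0, 0]
  ],
  "angular": [
    [0, 0, 0.02],
    [0, 0, 0],
    [0, 0, 0],
    [0, 0, 0],
    [0, 0, 0],
    [0, 0, 0],
    [0, 0, 0]
  ],
  "claw": [0, 0, 0, 0, 0, 0, 0]
}}

```text
clock: 19.7
position: [0.6202, -0.1028, 0.254]
ee_rot: [0.183, -3.133, -0.0]
force: [0.9, -0.0, -0.8]
width: 0.304
gripper_force: 30.0
```

>>> {"method": "arm_command", "body": {
  "dp": [
    [0, 0, 0.3],
    [0, 0, 0.3],
    [0, 0, 0.4],
    [0, 0, 0.4],
    [0, 0, 0.4],
    [0, 0, 0.3],
    [0, 0, 0.2],
    [0, 0, 0]
  ],
  "angular": [
    [0, 0, 0],
    [0, 0, 0],
    [0, 0, 0],
    [0, 0, 0],
    [0, 0, 0],
    [0, 0, 0],
    [0, 0, 0],
    [0, 0, 0]
  ],
  "claw": [0, 0, 0, 0, 0, 0, 0, 0]
}}

```text
clock: 20.5
position: [0.6204, -0.1028, 0.1971]
ee_rot: [0.183, -3.134, 0.0]
force: [-0.9, -0.2, -0.6]
width: 0.297
gripper_force: 30.0
```

```bash
python3 -c "
from h import *
plan(SEAT+np.array([0,0,.0388]),frame_z_y([0,0,-1],AX))"
```

```text
turn [-2.000e-02 -0.000e+00  2.093e+01] shift now [-0.   -0.01  0.63] shift after turn [0.   0.01 0.63]
turn [ 0.   -0.02 -0.01] shift now [-0.   -0.01  0.63] shift after turn [-0.   -0.01  0.63]
t 20.5 pos [ 0.6204 -0.1028  0.1971] R [[-0.993, -0.116, -0.002], [-0.116, 0.993, -0.0], [0.002, 0.0, -1.0]] q [-0.04  0.47  0.18  1.61 -0.09  1.08  1.85] F [-0.9 -0.2 -0.6] w 0.296628374372718 29.968495666980743
```

>>> {"method": "arm_command", "body": {
  "dp": [
    [0, 0, 0.2],
    [0, 0, 0.15],
    [0, 0, 0.1],
    [0, 0, 0.05],
    [0, 0, 0.05],
    [0, 0, 0]
  ],
  "angular": [
    [0, 0, 0],
    [0, 0, 0],
    [0, 0, 0],
    [0, 0, 0],
    [0, 0, 0],
    [0, 0, 0]
  ],
  "claw": [0, 0, 0, 0, 0, 0]
}}

```text
clock: 21.1
position: [0.6207, -0.1029, 0.1842]
ee_rot: [0.183, -3.135, 0.0]
force: [-0.2, -0.2, -2.0]
width: 0.301
gripper_force: 30.0
```

>>> {"method": "arm_command", "body": {
  "dp": [
    [0, 0, 0.04],
    [0, 0, 0.03],
    [0, 0, 0]
  ],
  "angular": [
    [0, 0, 0],
    [0, 0, 0],
    [0, 0, 0]
  ],
  "claw": [0, 0, 0]
}}

```text
clock: 21.4
position: [0.6207, -0.1029, 0.1824]
ee_rot: [0.183, -3.135, 0.0]
force: [0.3, -0.6, -1.2]
width: 0.303
gripper_force: 30.0
```

>>> {"method": "arm_command", "body": {
  "dp": [
    [0, 0, 0.03],
    [0, 0, 0.03],
    [0, 0, 0]
  ],
  "angular": [
    [0, 0, 0],
    [0, 0, 0],
    [0, 0, 0]
  ],
  "claw": [0, 0, 0]
}}

```text
clock: 21.7
position: [0.6208, -0.1029, 0.1809]
ee_rot: [0.183, -3.135, 0.0]
force: [-0.8, 0.1, -0.1]
width: 0.304
gripper_force: 30.0
```

```bash
python3 - <<'E'
from h import *
p,R,s=cur();print(p,s['force'])
d=grab('scene');a=d['frame'][150:250,240:340,::-1]
cv2.imwrite('pics/c6.png',cv2.resize(a,(600,600),interpolation=2))
E
```

```text
[ 0.62077203 -0.10289472  0.18089028] [-0.77665682  0.05390059 -0.09990712]
```

View pics/c6.png

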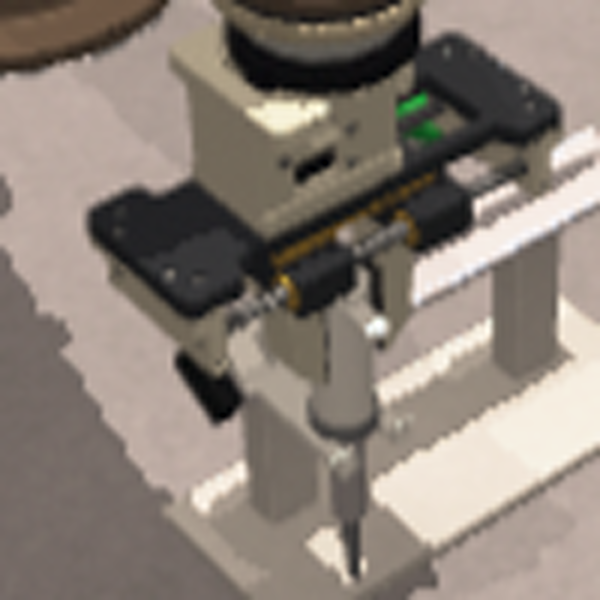

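The pipette is in the fork, with the collar at (342,415) just at prong height. I feel down for contact.

>>> {"method": "arm_command", "body": {
  "dp": [
    [0, 0, 0.03],
    [0, 0, 0.03],
    [0, 0, 0],
    [0, 0, 0]
  ],
  "angular": [
    [0, 0, 0],
    [0, 0, 0],
    [0, 0, 0],
    [0, 0, 0]
  ],
  "claw": [0, 0, 0, 0]
}}

```text
clock: 22.15
position: [0.621, -0.103, 0.1798]
ee_rot: [0.183, -3.136, 0.0]
force: [0.6, -1.0, 2.0]
width: 0.3
gripper_force: 30.0
```

>>> {"method": "arm_command", "body": {
  "dp": [
    [0, 0, 0],
    [0, 0, 0],
    [0, 0, 0],
    [0, 0, 0],
    [0, 0, 0],
    [0, 0, 0],
    [0, 0, 0]
  ],
  "angular": [
    [0, 0, 0],
    [0, 0, 0],
    [0, 0, 0],
    [0, 0, 0],
    [0, 0, 0],
    [0, 0, 0],
    [0, 0, 0]
  ],
  "claw": [0.32, 0.36, 0.42, 0.5, 0.58, 0.6, 0.6],
  "force": 10
}}

```text
clock: 22.85
position: [0.6208, -0.1029, 0.1795]
ee_rot: [0.183, -3.135, 0.0]
force: [0.4, -0.2, -0.2]
width: 0.598
gripper_force: 0.0
```

>>> {"method": "arm_command", "body": {
  "dp": [
    [0, 0, -0.2],
    [0, 0, -0.4],
    [0, 0, -0.7],
    [0, 0, -1],
    [0, 0, -1],
    [0, 0, -1],
    [0, 0, -0.5],
    [0, 0, 0],
    [0, 0, 0]
  ],
  "angular": [
    [0, 0, 0],
    [0, 0, 0],
    [0, 0, 0],
    [0, 0, 0],
    [0, 0, 0],
    [0, 0, 0],
    [0, 0, 0],
    [0, 0, 0],
    [0, 0, 0]
  ],
  "claw": [0.7, 0.7, 0.7, 0.7, 0.7, 0.7, 0.7, 0.7, 0.7]
}}

```text
clock: 23.75
position: [0.6206, -0.1028, 0.2988]
ee_rot: [0.183, -3.135, 0.0]
force: [-0.0, 1.4, 0.1]
width: 0.701
gripper_force: 0.0
```

```bash
python3 - <<'E'
from h import *
for n in('wrist','scene'): grab(n)
a=load('scene')['frame'][150:250,240:340,::-1];b=load('wrist')['frame'][:,:,::-1]
cv2.imwrite('pics/c7.png',np.hstack([cv2.resize(a,(400,400),interpolation=2),cv2.resize(b,(400,400))]))
for n in('wrist','scene'):
    P=cloud(load(n)).reshape(-1,3);g=P-SEAT
    print(n,'seat',SEAT.round(4))
    for lo,hi in [(.193,.205),(.21,.218),(.218,.225),(.23,.245)]:
        t=P[(P[:,2]>lo)&(P[:,2]<hi)&(np.hypot(g[:,0],g[:,1])<.05)]
        if len(t)>5:print(lo,len(t),np.percentile(t,[2,50,98],axis=0).round(4).tolist())
    q=(P-O)@RR;t=q[(abs(q[:,0]+.006)<.012)&(abs(q[:,1]-.215)<.02)&(abs(q[:,2]-.0615)<.003)];print('block',len(t),np.percentile(t,[2,98],axis=0).round(4).tolist() if len(t) else '')
E
```

```text
wrist seat [ 0.6205 -0.1032  0.1426]
0.193 146 [[0.6072, -0.115, 0.1934], [0.6089, -0.1033, 0.1988], [0.6167, -0.0899, 0.2048]]
0.21 310 [[0.6075, -0.1143, 0.2105], [0.6417, -0.1009, 0.2171], [0.6538, -0.0917, 0.2179]]
0.218 825 [[0.6081, -0.1144, 0.2181], [0.6172, -0.1027, 0.221], [0.6501, -0.0886, 0.2224]]
0.23 491 [[0.614, -0.1085, 0.2321], [0.6207, -0.1014, 0.237], [0.629, -0.0943, 0.2384]]
block 344 [[-0.0151, 0.2075, 0.0589], [0.0006, 0.2231, 0.063]]
scene seat [ 0.6205 -0.1032  0.1426]
0.193 36 [[0.6178, -0.1165, 0.1935], [0.633, -0.1106, 0.1993], [0.6386, -0.0972, 0.2039]]
0.21 39 [[0.6189, -0.1166, 0.2104], [0.6382, -0.106, 0.2162], [0.6559, -0.0961, 0.2179]]
0.218 70 [[0.6139, -0.1159, 0.2185], [0.6296, -0.1051, 0.2217], [0.6538, -0.0898, 0.2244]]
0.23 34 [[0.6176, -0.1095, 0.2326], [0.6254, -0.1021, 0.2376], [0.6311, -0.0958, 0.2399]]
block 23 [[-0.015, 0.213, 0.0599], [-0.0016, 0.2244, 0.0642]]
```

View pics/c7.png

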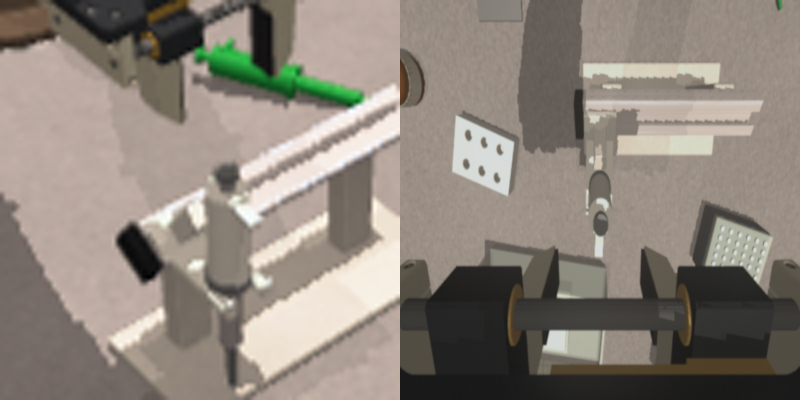

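The pipette hangs upright, with its collar on both prongs at (230,275) in the scene part. Its plunger top is at z 0.238, as expected for a seated collar. The holder is still beside the stop and the gripper is clear.

```bash
python3 -c "
from cell import arm
print(arm.sign_off())"
```

```text
the job is handed in; nothing more can be done
None
```

I slid the holder along the rail until it met the stop, hung the pipette upright with its collar on both prongs, let go, and handed the job in at about 24 s; the last camera check put the holder within about 1 mm of fully home.

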